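# Clip a relay module onto the rail of the microscope lamp controller

### The job

Fit the spare 36 mm relay module to the rail in the open controller chassis: hook its fixed lip under the rail's edge nearest the robot and push it home there with a light touch, rock it down until the sprung foot clicks under the far edge and it sits flush, and slide it along so that it stands side by side against the power supply. Go gently, as the plastic lip and foot must not be forced, leave the other things on the bench where they are, and let go of the module.

Things in the scene. Friction and masses are not known exactly. Their poses are not given: they have to be found in the camera images.
- relay: Module to fit: light grey, 36 mm wide, flat clear window on top, about 160 g, standing upright on a foam pad 6 to 12 mm high. Origin midway under the feet; x across the rail (fixed lip at -x, sprung foot with black pull tab at +x), y along the rail, z up. Housing 90 (x) x 36 (y) mm from the underside (seat, z = 11) to z = 51, 78 x 36 mm above that to the top, z = 71 mm.
- relay_lip (a point): Top edge of the tip of the relay's fixed lip: relay x = -15.75, z = 7 mm. The lip, 2.5 mm thick and 30 mm long, juts in from a jaw block (x = -24.25 to -18.25, from the underside z = 11 down to z = 0), which leaves between lip and underside a slot 4 mm high and 2.5 mm deep, open to +x, for the 2.3 mm flange. Hook it at 18 to 22 degrees of tilt. Axes as the relay.
- relay_foot (a joint): Sprung foot's outward (+x) travel, m: 0 home, 0.008 stop; 3 N at home, +0.5 N/mm. 22 mm wide; tooth in to relay x = 14.5 mm, its top 3.3 mm below the seat; beneath, a lead-in slants out to x = 20 mm, 11 mm below the seat, so pressing down on the flange (about 7 N at the foot, from some 12 degrees of tilt) drives it out 3 mm or so; it snaps home when the tooth is under the flange.
- rail: Fixed 35 mm top-hat rail, 300 mm long, in its open pan (190 x 330 mm). Origin: centre of its top, 31 to 39 mm above the bench (levelling feet); x across it, away from the robot, y along it, z up. Rail 15 mm high; two flanges 2.3 mm thick, outer edges at x = -17.5, +17.5, overhang its walls (x = -12.25, +12.25) by 5 mm. Ducts up to 2 mm below its top at x = -78, +78. Terminal row at y below -90.
- psu: Metal power supply fixed on the rail near its +y end, 54 mm wide, 71 mm high like the relay: free (-y) side face at its own y = -27 mm; the relay's +y side (relay y = +18) goes against it, which puts the relay at y = -45 mm in this frame. Plastic end bracket on its +y side. Origin and axes as the relay's when fitted: 11 mm below the rail top, over the rail's middle line.
- breaker: Bystander, loose. 18 mm wide breaker 90 mm long with a 45 mm nose, with a black toggle on top. Origin under its feet.
- timer: Bystander, loose. 54 mm wide module 90 mm long with a 45 mm nose, with two black dials on top. Origin under its feet.
- screwdriver: Bystander, loose. Screwdriver 180 mm long lying on the bench.
- slide_box: Bystander, loose. White box for specimen slides, 95 x 85 x 32 mm.
- oil_bottle: Bystander, loose. Small bottle, 28 mm across, 65 mm high.
- dish: Bystander, loose. Glass dish, 90 mm across, 16 mm high.
- mouse: Bystander, loose. Grey computer mouse, about 60 mm across, 33 mm high.
Not all that is in view belongs to the job. What is shaped like the relay but purple or yellow is not meant.

How it is judged:
By the outcome, as a careful person would: the job done as asked, in the order asked, and still so for the second after the job is handed in, with the robot touching nothing.
It also fails if it takes over 72 s, if anything falls off the work surface, if the arm or the gripper's body presses on something with over 40 N, if the wrist force passes 120 N, or if a joint passes its speed limit or range.

### The arm

A 6-joint arm with a two-finger parallel gripper is mounted at the origin on the work surface. World frame = base frame: x ahead of the robot, y to its left, z up, the work surface at z = 0. Lengths are in m, angles in rad, forces in N, time in s.
With the tool pointing down it reaches from about 0.35 to 0.975 m from the base axis. Payload 4.9 kg.
Tool frame: the origin (TCP) lies between the finger pads; the fingertips stand 19 mm ahead of it and the grasp point (between the pads) is the TCP; z points along the fingers, y is the line along which they close (so a half turn about z gives the same grasp; the last joint's range is limited). The gripper opens to 85 mm and grips with 20 to 120 N. Pads are 22 mm wide; open, the fingers measure 114 mm over their backs; the gripper's body (76 mm by 85 mm) begins 54 mm behind the grasp point. The pads swing forward as they close: fully open they stand 13 mm farther back than shut.
Start: joints at [-1.229, 0.053, 1.613, -0, 1.476, -0.119], TCP at [0.278, -0.56, 0.25] pointing down, gripper open.
Joint ranges: [-3.01, 3.01], [-1.01, 2.22], [0.06, 2.58], [-1.02, 4.17], [0.09, 2.62], [-3.14, 3.14]. Speed limits (rad/s): [2.57, 2.57, 3.14, 3.14, 3.14, 3.14].

### API

Orientations are given as a rotation vector (axis times angle).
In Python, from station import ctrl gives the robot as it stands. The module is installed in compiled form; this text tells all that it offers.
- The arm moves only by the tool servo_tool, never from a script. Its argument "increments" is a list that holds one entry, the list of rows, each a list of 5 numbers: the finger opening in cm, from 0 to 8.54, then the shift along the tool's x, y, z in cm, then the turn about the tool's z in degrees. A call has 1 to 5 rows; each row is the pose to reach, as a shift and turn from the pose commanded when the call began, along the tool's axes at that moment; what a row does not reach only later rows make up. A row lasts 1/10 s, in which the tool goes at most 50 mm and 8.59 degrees, less where a joint would pass 70% of its speed; a pose out of reach is approached as far as the arm can. A call with a gripper value outside its range is refused whole. The fingers move at their own pace and stop on an object; "newtons" is the grip in N (left out, the last holds). Time passes only in rows, so rows that repeat a pose let the fingers close. It gives the time, the measured TCP pose, the force, the opening and the grip force at its end, in the units of the state.
- ctrl.get_obs(): the state, without advancing time (a new reading comes with each control period).
- ctrl.get_image(name): name is "scene" or "top" or "wrist"; returns a dict with "img" (480x640x3 uint8, red, green, blue), "fx", "fy", "cx", "cy" (pixels), "rvec" (rotation vector, rad) and "tvec" (3), from world to camera coordinates, as OpenCV has them; the wrist camera has in their place "mount" (4x4, takes a point from camera to tool coordinates, whose origin is the TCP and whose axes are the flange's). Camera axes: x right, y down, z forward; pixel columns grow to the right and rows downward; lengths in m; the calibration is good to about 2 mm. The wrist camera is an equidistant fisheye: a pixel r from the principal point sees the ray r / f radians off the axis. A picture is of the moment at which its call begins: read the wrist's pose just before it. There is no depth.
- ctrl.finish_job(): hands the job in; it is judged then, once.
The state is a dict: "t": time; "q": joint angles; "dq": joint speeds; "effort": joint torques, N m; "tool_pos": TCP position; "tool_rot": TCP orientation; "contact_force": force on the tool from outside, world axes, zero at the start; "wrist_torque": the same for the moment, N m; "opening": finger opening in m; "grip_force": force on a finger pad.
Only numpy, scipy, OpenCV 4.12 (cv2) and the standard library are available. Lean on these libraries where they do the work, as an engineer would, in place of code of your own. Each camera call takes 0.05 s, during which the arm holds its last target. There are 200 camera calls.

## Working session

There is one attempt and no reset: what is moved stays moved. The work goes in short steps, Python scripts to look and compute and a tool call to move; the robot and the scene stay as the last step left them, time stands still between calls to the robot, and variables do not carry over. Pictures are saved under pics/ and viewed, at most 10 in all, crops included, and the job is handed in when it is done.

Besides the shell and the picture viewer there is one more tool, called after "Request:" as name(argument=value, ...) on one line, values as JSON. servo_tool: Moves the arm, as the interface text tells. Its arguments: {"type":"object","properties":{"increments":{"type":"array"},"newtons":{"type":"number"}},"required":["increments"]}

```bash
mkdir -p pics
cat > h.py <<'E'
import numpy as np, cv2
from station import ctrl
def save(n,f,crop=None,s=1):
    d=ctrl.get_image(n); im=d['img'][:,:,::-1]
    np.savez('pics/%s.npz'%f,**d)
    if crop: im=im[crop[1]:crop[3],crop[0]:crop[2]]
    cv2.imwrite('pics/%s.png'%f,cv2.resize(im,None,fx=s,fy=s,interpolation=cv2.INTER_CUBIC)); return d
def ray(d,u,v):
    R=cv2.Rodrigues(np.array(d['rvec']))[0]; t=np.array(d['tvec']).ravel()
    return -R.T@t, R.T@np.array([(u-d['cx'])/d['fx'],(v-d['cy'])/d['fy'],1.])
def onz(d,u,v,z):
    o,r=ray(d,u,v); return o+r*(z-o[2])/r[2]
def proj(d,P):
    return cv2.projectPoints(np.float64(P).reshape(-1,1,3),np.array(d['rvec'],float),np.array(d['tvec'],float),np.array([[d['fx'],0,d['cx']],[0,d['fy'],d['cy']],[0,0,1]],float),None)[0][:,0]
E
python3 - <<'E'
from h import *
print(ctrl.get_obs())
for n in('top','scene'):
    d=save(n,n+'0'); print(n,d['fx'],d['cx'],d['cy'],ray(d,320,240))
E
```

```text
{'t': 0.0, 'q': array([-1.22900168e+00,  5.33490402e-02,  1.61431941e+00, -8.78897872e-06,
        1.47599222e+00, -1.19050892e-01]), 'dq': array([ 0.0003193 , -0.0009111 ,  0.00028098,  0.00098708,  0.00093702,
        0.00103878]), 'effort': array([-2.36122207e-03, -3.93689311e+01, -3.70171666e+01, -2.30920614e-04,
        6.98844626e-03, -1.61411950e-06]), 'tool_pos': array([ 0.27771064, -0.55925028,  0.24905265]), 'tool_rot': array([-3.05655987e+00, -7.17037762e-01,  3.74448933e-04]), 'contact_force': array([0.14630798, 0.40525931, 1.07757721]), 'wrist_torque': array([0.01499109, 0.03544658, 0.02030586]), 'grip_force': 0.0, 'opening': 0.08565834962929349}
top 445.2088222227067 310.8003700980888 245.50355571177187 (array([ 0.44326875, -0.05149709,  0.9898685 ]), array([ 0.13023138, -0.04589415, -0.99071354]))
scene 460.7255319140819 320.5236912434413 234.7502285742421 (array([ 1.10327769, -0.38120378,  0.82242961]), array([-0.55962981,  0.29381591, -0.77499537]))
```

```bash
ls -a . ; python3 -c "
from station import ctrl; print([a for a in dir(ctrl) if a[0]!='_'])"
```

```text
.
..
h.py
pics
['MotionError', 'finish_job', 'get_image', 'get_obs']
```

View pics/top0.png

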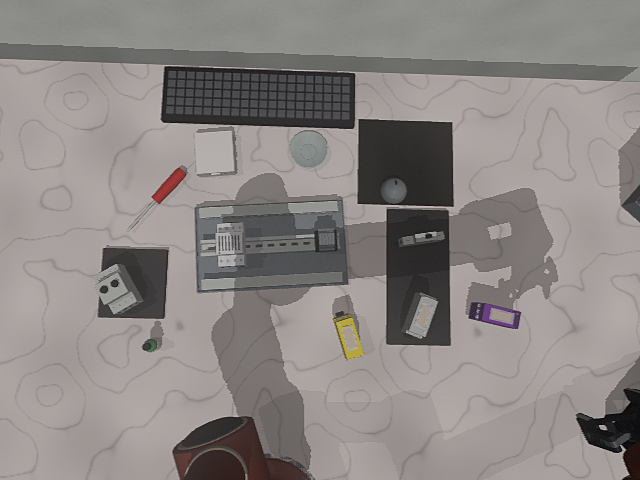

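View pics/scene0.png

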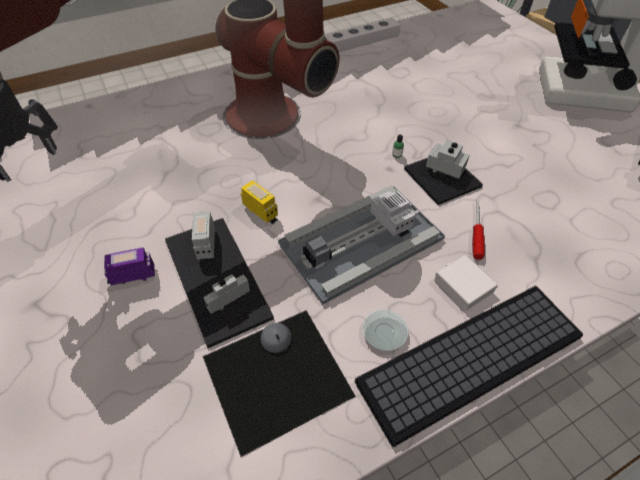

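Run:
```python
from h import *
a=cv2.imread('pics/top0.png'); b=cv2.imread('pics/scene0.png')
A=cv2.resize(a[280:350,380:460],None,fx=5,fy=5,interpolation=cv2.INTER_CUBIC)
B=cv2.resize(b[200:270,160:240],None,fx=5,fy=5,interpolation=cv2.INTER_CUBIC)
C=cv2.resize(a[190:300,185:355],None,fx=2.35,fy=2.2,interpolation=cv2.INTER_CUBIC)
D=cv2.resize(b[180:300,270:450],(400,242),interpolation=cv2.INTER_CUBIC)
C=cv2.resize(C,(400,242))
cv2.imwrite('pics/crop1.png',np.vstack([np.hstack([A,B]),np.hstack([C,D])]))
```

```text
(no output)
```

View pics/crop1.png

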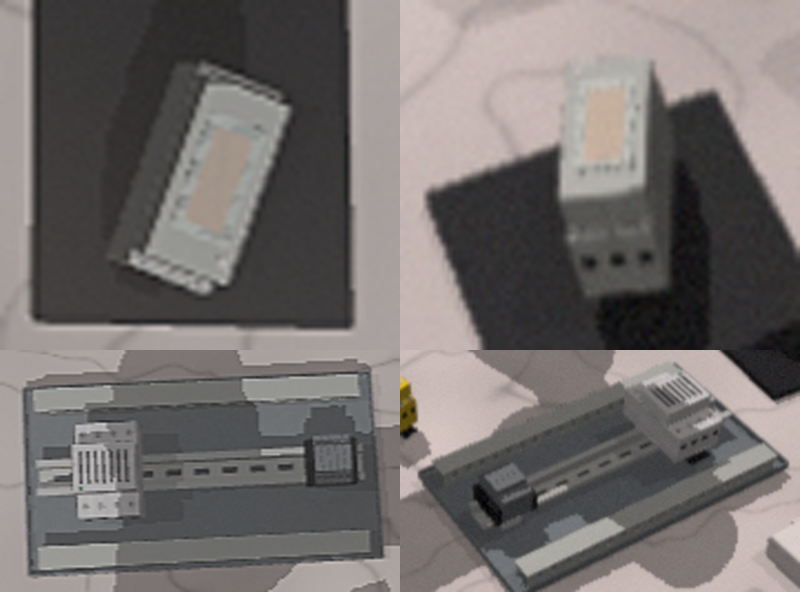

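```bash
cat > m.py <<'E'
from h import *
d=dict(np.load('pics/top0.npz')); im=d['img'].astype(int)
r,g,b=im[...,0],im[...,1],im[...,2]
def onzs(c,z): return np.array([onz(d,u,v,z) for u,v in c])
# window
m=((r-b)>18)&(r>150); mm=np.zeros_like(m); mm[285:345,400:440]=1; m&=mm.astype(bool)
c=cv2.findContours(m.astype(np.uint8),0,1)[0]; c=max(c,key=cv2.contourArea)
W=onzs(c[:,0],0.080)[:,:2]; R=cv2.minAreaRect((W*1000).astype(np.float32)); print('window',R,m.sum())
# pan: bluish grey dark
m=((b-r)>3)&(r<125); mm=np.zeros_like(m); mm[185:300,185:360]=1; m=(m&mm.astype(bool)).astype(np.uint8)
m=cv2.morphologyEx(m,cv2.MORPH_CLOSE,np.ones((9,9)))
c=max(cv2.findContours(m,0,1)[0],key=cv2.contourArea)
W=onzs(c[:,0],0.02)[:,:2]; print('pan',cv2.minAreaRect((W*1000).astype(np.float32)), cv2.boundingRect(c))
for n,(u,v),z in [('relay far L',(421.4,296),.08),('far R',(438,300.6),.08),('psu noseNW',(185+77/2.353,190+(438-350)/2.2),.095),('psu NE top',(185+138/2.353,190+(436-350)/2.2),.095),('psu SE',(185+135/2.353,190+(497-350)/2.2),.095),('term W',(185+306/2.353,190+(440-350)/2.2),.06),('railtopE',(185+300/2.353,190+(455-350)/2.2),.035),('railbotE',(185+300/2.353,190+(481-350)/2.2),.035),('railtopW',(185+150/2.353,190+(462-350)/2.2),.035),('railbotW',(185+150/2.353,190+(487-350)/2.2),.035)]:
    print(n,onz(d,u,v,z).round(4))
E
python3 m.py
```

```text
window ((413.5828857421875, -307.1082458496094), (14.943626403808594, 39.02899169921875), 68.92658996582031) 144
pan ((556.826171875, 11.200332641601562), (187.97695922851562, 326.1389465332031), 4.6248016357421875) (195, 200, 153, 93)
relay far L [ 0.4527 -0.3035  0.08  ]
far R [ 0.4441 -0.3376  0.08  ]
psu noseNW [0.5759 0.1143 0.095 ]
psu NE top [0.5792 0.0622 0.095 ]
psu SE [0.5228 0.0625 0.095 ]
term W [ 0.5846 -0.0837  0.06  ]
railtopE [ 0.5733 -0.0794  0.035 ]
railbotE [ 0.5476 -0.0799  0.035 ]
railtopW [0.5628 0.0578 0.035 ]
railbotW [0.5383 0.0569 0.035 ]
```

```bash
cat >> h.py <<'E'
def Rt():
    return cv2.Rodrigues(np.array(ctrl.get_obs()['tool_rot'],float))[0]
def go(P,yaw=None):
    o=ctrl.get_obs(); R=cv2.Rodrigues(np.array(o['tool_rot'],float))[0]
    y0=np.degrees(np.arctan2(R[1,0],R[0,0])); 
    s=R.T@(np.array(P)-o['tool_pos'])*100
    print('t',round(o['t'],2),'yaw',y0.round(2),'tilt',R[:,2].round(4),'shift cm',s.round(2),'n',np.linalg.norm(s).round(1),'turn',None if yaw is None else round((y0-yaw+180)%360-180,2))
E
python3 -c "
from h import *
go([.414,-.307,.2],-21)"
```

```text
t 0.1 yaw 26.4 tilt [-6.0e-04  1.8e-03 -1.0e+00] shift cm [ 23.42 -16.53   4.96] n 29.1 turn 47.4
```

Request:
servo_tool(increments=[[[8.5,4,-3,0,8],[8.5,8,-6,0,16],[8.5,12,-9,0,24],[8.5,16,-12,0,32],[8.5,20,-14,1,40]]])

```text
t: 0.6
tool_pos: [0.3951, -0.3443, 0.2415]
tool_rot: [3.117, -0.377, 0.003]
contact_force: [1.0, -0.4, 0.4]
opening: 0.0848
grip_force: 0.0
```

```bash
python3 -c "
from h import *
go([.414,-.307,.2],-21)
d=ctrl.get_image('wrist'); print({k:v for k,v in d.items() if k!='img'}); cv2.imwrite('pics/w1.png',d['img'][:,:,::-1])
go([.414,-.307,.2],-21)"
```

```text
t 0.6 yaw -13.8 tilt [ 0.0017 -0.0017 -1.    ] shift cm [ 0.94 -4.08  4.15] n 5.9 turn 7.2
{'fx': 371.64829954431775, 'fy': 371.64829954431775, 'cx': 318.3892652360671, 'cy': 241.85383216100035, 'mount': array([[-4.10216011e-05, -9.47796116e-01, -3.18876969e-01,
         8.31378826e-02],
       [ 9.99999983e-01, -9.68935183e-05,  1.59352054e-04,
         2.89834492e-04],
       [-1.81930369e-04, -3.18876957e-01,  9.47796103e-01,
        -1.23087111e-01],
       [ 0.00000000e+00,  0.00000000e+00,  0.00000000e+00,
         1.00000000e+00]])}
t 0.65 yaw -13.85 tilt [ 0.0018  0.0054 -1.    ] shift cm [ 0.82 -3.49  3.89] n 5.3 turn 7.15
```

View pics/w1.png

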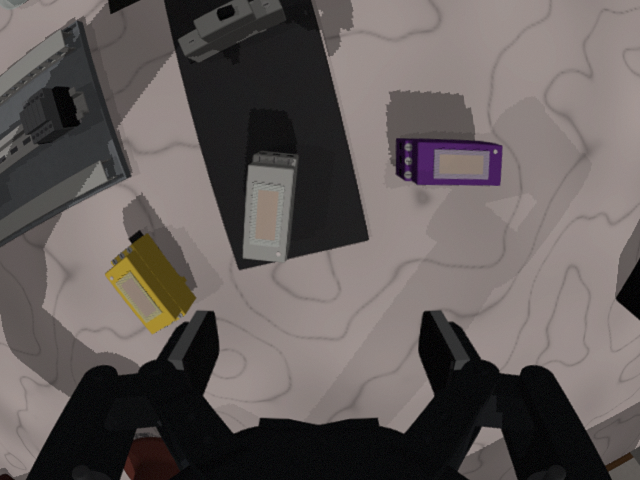

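Request:
servo_tool(increments=[[[0,-3,-2.5,2,7],[0,-4,-2.7,3,7.2],[0,-4,-2.7,3,7.2],[0,-4,-2.7,3,7.2],[0,-4,-2.7,3,7.2]]])

```text
t: 1.15
tool_pos: [0.3624, -0.3116, 0.2117]
tool_rot: [3.089, -0.564, 0.002]
contact_force: [-0.1, 0.1, 0.5]
opening: 0.0117
grip_force: 0.0
```

```bash
cat >> h.py <<'E'
def wimg():
    o=ctrl.get_obs(); d=ctrl.get_image('wrist'); d['o']=o; return d
def wonz(d,u,v,z):
    a,b=u-d['cx'],v-d['cy']; r=np.hypot(a,b); th=r/d['fx']
    c=np.array([np.sin(th)*a/r,np.sin(th)*b/r,np.cos(th)]) if r>0 else np.array([0,0,1.])
    M=np.array(d['mount']); R=cv2.Rodrigues(np.array(d['o']['tool_rot'],float))[0]
    org=d['o']['tool_pos']+R@M[:3,3]; v=R@M[:3,:3]@c
    return org+v*(z-org[2])/v[2]
E
python3 - <<'E'
from h import *
d=wimg(); go([.414,-.307,.12],-21); im=d['img'].astype(int); r,b=im[...,0],im[...,2]
m=(((r-b)>18)&(r>150)).astype(np.uint8)
for c in cv2.findContours(m,0,1)[0]:
    if cv2.contourArea(c)<200: continue
    W=np.array([wonz(d,u,v,.08)[:2]*1000 for u,v in c[:,0]],np.float32); print(cv2.boundingRect(c),cv2.minAreaRect(W))
x=np.clip(d['img'][:,:,::-1].astype(float)*1.0,0,255); y=255*(x/255)**.4
cv2.imwrite('pics/w2.png',y)
E
```

```text
t 1.2 yaw -20.68 tilt [ 0.0013 -0.0014 -1.    ] shift cm [ 4.65 -2.26  9.18] n 10.5 turn 0.32
(108, 247, 84, 86) ((368.4279479980469, -165.26766967773438), (76.81229400634766, 34.426631927490234), 18.40917205810547)[ WARN:0@0.831] global loadsave.cpp:1063 imwrite_ Unsupported depth image for selected encoder is fallbacked to CV_8U.
```

View pics/w2.png

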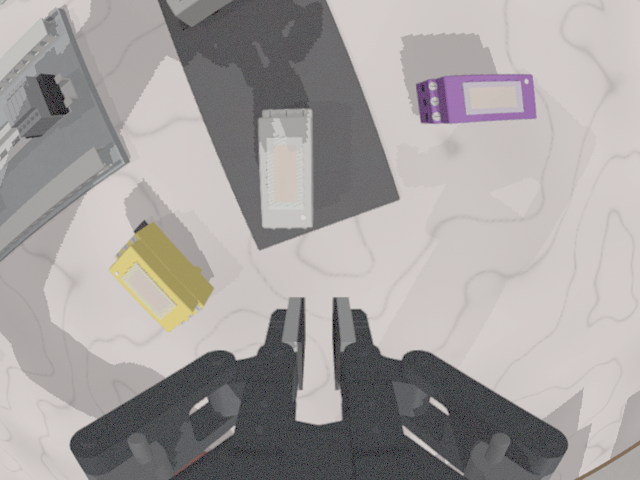

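Run:
```python
from h import *
w=cv2.imread('pics/w1.png'); w2=cv2.imread('pics/w2.png'); b=cv2.imread('pics/scene0.png'); 
a=cv2.imread('pics/top0.png')
f=lambda i,x0,y0,s,g: cv2.resize((255*(i[y0:y0+s,x0:x0+s]/255.)**g*(1.0)).clip(0,255).astype(np.uint8),(300,300),interpolation=cv2.INTER_CUBIC)
k=lambda i,x0,y0,s: cv2.resize(np.clip(i[y0:y0+s,x0:x0+s].astype(float)*4-60,0,255).astype(np.uint8),(300,300),interpolation=cv2.INTER_CUBIC)
r1=np.hstack([k(b,165,205,75),k(a,385,285,65)])
w2l=(255*(w2/255.)**2.5).astype(np.uint8)
r2=np.hstack([k(w2l,230,70,80),f(w2,95,205,130,1.5)])
cv2.imwrite('pics/crop2.png',np.vstack([r1,r2]))
```

```text
(no output)
```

View pics/crop2.png

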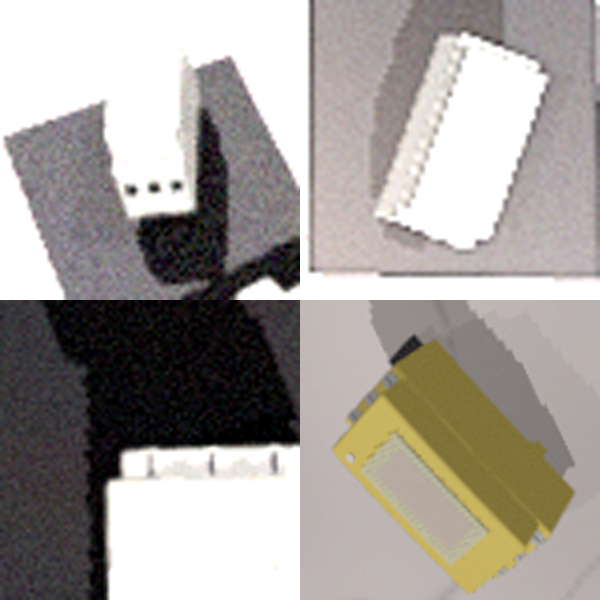

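Request:
servo_tool(increments=[[[0,-4,-0.7,1,0],[0,-8,-1.4,2,0],[0,-9.5,-2,3,0],[0,-9.5,-2,3,0],[0,-9.5,-2,3,0]]])

```text
t: 1.7
tool_pos: [0.2805, -0.2592, 0.1816]
tool_rot: [3.089, -0.564, 0.003]
contact_force: [0.5, -0.8, 0.0]
opening: -0.0003
grip_force: 0.0
```

Run:
```python
from h import *
d=wimg(); print(d['o']['tool_pos']); w=d['img'][:,:,::-1]
for x in np.array([[.376,-.293,.05],[.455,-.32,.05]]):
    M=np.array(d['mount']);R=Rt(); p=np.linalg.inv(M)@np.r_[R.T@(x-d['o']['tool_pos']),1]; th=np.arctan2(np.hypot(*p[:2]),p[2]); print(d['fx']*th*p[:2]/np.hypot(*p[:2])+[d['cx'],d['cy']])
cv2.imwrite('pics/w3.png',w)
cv2.imwrite('pics/w3g.png',np.clip(w.astype(float)*3-40,0,255).astype(np.uint8)[0:280,150:450])
```

```text
[ 0.28050442 -0.25919351  0.18160128]
[314.74273676  95.27378539]
[310.92464849 -19.21278918]
```

View pics/w3g.png

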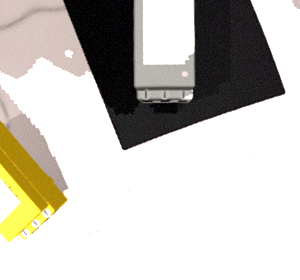

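Run:
```python
from h import *
o=ctrl.get_obs(); print(np.degrees(o['q']).round(1))
w=cv2.imread('pics/w3.png'); 
d=dict(o=o,fx=371.648,cx=318.39,cy=241.85,mount=ctrl.get_image('wrist')['mount'])
# tab extent & near lower edge: dark mask
g=w.max(2); print(g[88:122:2,300:332:4])
```

```text
[-53.9 -31.4 127.4   0.   83.8  56.7]
[[36 36 38 38 39 37 38 34]
 [62 62 62 67 64 63 62 62]
 [77 77 76 78 79 74 75 76]
 [77 74 75 78 78 75 74 73]
 [74 74 74 78 77 76 75 75]
 [61 60 59 75 73 58 58 59]
 [32 40 43 25 22 39 64 49]
 [55 50 54 49 47 50 41 41]
 [21 20 16 15 16 14 19 20]
 [10 17 18 19 17 14 16 21]
 [24 18 11 15 14 17 17 21]
 [26 16 15 16 19 17 16 23]
 [23 18 16 19 20 16 17 27]
 [26 23 23 25 26 24 26 25]
 [23 26 26 23 28 25 29 25]
 [27 27 25 26 24 24 23 25]
 [27 30 25 24 28 26 27 27]]
```

Run:
```python
from h import *
go([.414,-.307,.115],-21)
import numpy as np
d=dict(np.load('pics/top0.npz'))
# relay whole bright mask in top view
im=d['img'].astype(int); m=(im.max(2)>140).astype(np.uint8); mm=np.zeros_like(m); mm[288:343,395:442]=1
c=max(cv2.findContours(m*mm,0,1)[0],key=cv2.contourArea)
W=np.array([onz(d,u,v,.08)[:2]*1000 for u,v in c[:,0]],np.float32); print(cv2.minAreaRect(W))
```

```text
t 1.8 yaw -20.66 tilt [ 0.0013 -0.0017 -1.    ] shift cm [14.12 -0.25  6.72] n 15.6 turn 0.34
((411.3006286621094, -303.3963928222656), (38.77309036254883, 82.43487548828125), 69.51315307617188)
```

Request:
servo_tool(increments=[[[0,4,0,0,0],[0,8,0,0,0],[0,12,-0.2,1,0.2],[0,14.1,-0.2,4,0.2],[0,14.1,-0.2,6,0.2]]])

```text
t: 2.3
tool_pos: [0.4158, -0.3075, 0.1198]
tool_rot: [3.09, -0.566, 0.001]
contact_force: [-0.9, 0.8, -0.9]
opening: 0.0
grip_force: 0.0
```

Request:
servo_tool(increments=[[[0,0,0,0.2,0],[0,0,0,0.4,0],[0,0,0,0.6,0],[0,0,0,0.8,0],[0,0,0,1.0,0]]])

```text
t: 2.8
tool_pos: [0.4129, -0.3067, 0.1116]
tool_rot: [3.088, -0.569, 0.003]
contact_force: [0.8, 0.8, -0.3]
opening: 0.0001
grip_force: 0.0
```

Request:
servo_tool(increments=[[[0,0,0,0.2,0],[0,0,0,0.4,0],[0,0,0,0.6,0],[0,0,0,0.7,0],[0,0,0,0.8,0]]])

```text
t: 3.3
tool_pos: [0.4125, -0.3061, 0.1023]
tool_rot: [-3.09, 0.569, 0.0]
contact_force: [0.6, -1.4, 0.4]
opening: 0.0004
grip_force: 0.0
```

Run:
```python
from h import *
d=wimg(); cv2.imwrite('pics/w4.png',d['img'][:,:,::-1]); np.savez('pics/w4.npz',img=d['img'],mount=d['mount'],p=d['o']['tool_pos'],r=d['o']['tool_rot'],f=[d['fx'],d['cx'],d['cy']])
im=d['img'].astype(int); r,b=im[...,0],im[...,2]
m=(((r-b)>12)&(r>120)).astype(np.uint8)
for c in cv2.findContours(m,0,1)[0]:
    if cv2.contourArea(c)<300: continue
    W=np.array([wonz(d,u,v,.08)[:2]*1000 for u,v in c[:,0]],np.float32); print(cv2.boundingRect(c),cv2.minAreaRect(W))
```

```text
(311, 391, 16, 34) ((357.8089599609375, -285.53564453125), (8.177766799926758, 25.131088256835938), 69.119873046875)
(299, 269, 39, 40) ((424.31878662109375, -310.7093505859375), (16.62299346923828, 18.876495361328125), 69.1388168334961)
(583, 166, 51, 35) ((422.1142578125, -464.6025695800781), (37.955535888671875, 15.32656478881836), 77.7650146484375)
(0, 50, 270, 430) ((382.9845886230469, -112.89604187011719), (146.1036376953125, 454.10406494140625), 32.08192825317383)
(357, 0, 283, 480) ((290.017333984375, -430.84759521484375), (488.16064453125, 211.9929962158203), 4.1923136711120605)
(30, 0, 99, 122) ((572.49658203125, -246.64035034179688), (50.65852355957031, 58.71701431274414), 15.151915550231934)
(0, 0, 56, 63) ((603.4662475585938, -225.48703002929688), (50.911888122558594, 30.37527847290039), 16.035980224609375)
```

Request:
servo_tool(increments=[[[0,0,0,0.1,0],[0,0,0,0.2,0],[0,0,0,0.3,0],[0,0,0,0.3,0]]])

```text
t: 3.75
tool_pos: [0.4129, -0.3067, 0.1012]
tool_rot: [3.089, -0.568, 0.001]
contact_force: [-2.7, 1.7, 8.5]
opening: -0.0001
grip_force: 4.3
```

Request:
servo_tool(increments=[[[8.5,0,0,-1.5,0],[8.5,1.5,0,-2.5,0],[8.5,3,0,-2.5,0],[8.5,3,0,-2.5,0],[8.5,3,0,-2.5,0]]])

```text
t: 4.25
tool_pos: [0.4405, -0.3167, 0.1247]
tool_rot: [-3.09, 0.568, 0.001]
contact_force: [-0.5, 0.1, 0.1]
opening: 0.0725
grip_force: 0.0
```

Run:
```python
from h import *
go([.4416,-.3177,.0535],-21)
d=wimg(); im=d['img'].astype(int); r,b=im[...,0],im[...,2]
print(ctrl.get_obs()['opening'])
m=(((r-b)>12)&(r>120)).astype(np.uint8)
for c in cv2.findContours(m,0,1)[0]:
    if cv2.contourArea(c)<300: continue
    W=np.array([wonz(d,u,v,.082)[:2]*1000 for u,v in c[:,0]],np.float32); R=cv2.minAreaRect(W)
    if max(R[1])<60: print(cv2.boundingRect(c),R)
# nose mask: bright
m=(im.max(2)>110).astype(np.uint8); 
cv2.imwrite('pics/w5.png',d['img'][:,:,::-1])
```

```text
t 4.25 yaw -20.85 tilt [-3.e-04  2.e-04 -1.e+00] shift cm [0.14 0.05 7.12] n 7.1 turn 0.15
0.07914067517696637
(302, 306, 33, 64) ((415.2054443359375, -307.09991455078125), (16.469438552856445, 40.52989196777344), 69.3937759399414)
(69, 36, 73, 58) ((589.094482421875, -259.58319091796875), (54.01654815673828, 9.11130142211914), 31.18414878845215)
```

Request:
servo_tool(increments=[[[8.5,0.3,0,2,-0.2],[8.5,0.3,0,5,-0.2],[8.5,0.3,0,7.1,-0.2],[8.5,0.3,0,7.1,-0.2],[6,0.3,0,7.1,-0.2]]])

```text
t: 4.8
tool_pos: [0.4428, -0.3176, 0.0534]
tool_rot: [-3.09, 0.564, 0.002]
contact_force: [-0.3, -0.5, -0.3]
opening: 0.0723
grip_force: 0.0
```

Request:
servo_tool(increments=[[[3,0,0,0,0],[3,0,0,0,0],[3,0,0,0,0],[3,0,0,0,0],[3,0,0,0,0]]], newtons=20)

```text
t: 5.3
tool_pos: [0.4442, -0.3187, 0.0551]
tool_rot: [3.089, -0.563, 0.003]
contact_force: [-1.5, -0.4, 6.5]
opening: 0.0357
grip_force: 24.1
```

Request:
servo_tool(increments=[[[3,0.19,0,0.05,0],[3,0.38,0,0.1,0],[3,0.57,0,0.15,0],[3,0.75,0,0.2,0],[3,0.75,0,0.2,0]]])

```text
t: 5.8
tool_pos: [0.4504, -0.3209, 0.0527]
tool_rot: [3.09, -0.563, -0.002]
contact_force: [-3.3, 2.5, 7.8]
opening: 0.0357
grip_force: 23.9
```

Run:
```python
from h import *
o=ctrl.get_obs(); print(o['contact_force'].round(1),o['tool_pos'].round(4),Rt()[:,2].round(3),o['wrist_torque'].round(2))
d=save('scene','s1',(150,170,310,290),5)
```

```text
[-3.3  2.5  7.8] [ 0.4504 -0.3209  0.0527] [-0.001 -0.    -1.   ] [0.35 0.71 0.04]
```

View pics/s1.png

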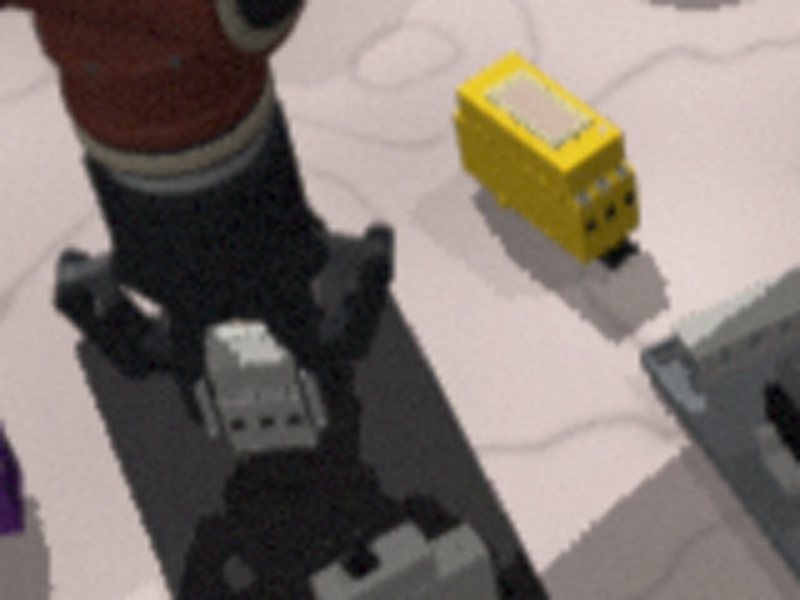

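```bash
cat > tilt.py <<'E'
from h import *
from scipy.optimize import least_squares
def toolproj(d,P):
    p=(np.linalg.inv(np.array(d['mount']))@np.c_[P,np.ones(len(P))].T)[:3].T
    rho=np.hypot(p[:,0],p[:,1]); th=np.arctan2(rho,p[:,2]); return p[:,:2]*(d['fx']*th/rho)[:,None]+[d['cx'],d['cy']]
def tilt(g=-30.,h=43.6,verbose=1):
    d=wimg(); im=d['img'].astype(int); r,b=im[...,0],im[...,2]
    m=(((r-b)>9)&(r>90)).astype(np.uint8); m[:, :230]=0; m[:,410:]=0
    best=None
    for c in cv2.findContours(m,0,1)[0]:
        if cv2.contourArea(c)<150: continue
        x,y,w,hh=cv2.boundingRect(c)
        if verbose: print((x,y,w,hh),cv2.contourArea(c))
        if 15<w<60 and 20<hh<110 and y>200 and (best is None or cv2.contourArea(c)>best[0]): best=(cv2.contourArea(c),x,y,w,hh)
    if best is None: return d
    _,x,y,w,hh=best; v=np.array([y,y+hh])
    def f(p):
        th=np.radians(p[0]); gg=g+p[1]; hz=h
        out=[]
        for rx in(-20,20):   # relay -x is tool +x
            a,zz=-(rx-gg),71-hz
            A=a*np.cos(th)+zz*np.sin(th); Z=zz*np.cos(th)-a*np.sin(th)
            out.append([A/1000,0,-Z/1000])
        return toolproj(d,np.array(out))[:,1]-v
    s=least_squares(f,[5,0]); s0=least_squares(lambda p:f([p[0],0]),[5.])
    print('tilt,dg',s.x.round(2),s.cost.round(2),'tilt only',s0.x.round(2),s0.fun.round(1),'v',v)
    return d
if __name__=='__main__':
    o=ctrl.get_obs(); print(o['t'],o['tool_pos'].round(4),o['contact_force'].round(1)); tilt()
E
python3 tilt.py
```

```text
5.85 [ 0.4503 -0.3209  0.0527] [-2.7  1.3  7.6]
(295, 408, 48, 17) 613.5
(357, 0, 53, 138) 3357.0
```

Run:
```python
from tilt import *
d=wimg(); 
for gg in(-30,-28.5):
  o=[]
  for th in range(-5,31,5):
    t=np.radians(th); a,zz=-(-20.2-gg),71-43.6
    P=[]
    for a in (gg*-1-20.2+0,):
        pass
    a=-(-20.2-gg)
    a=20.2+gg
    A=a*np.cos(t)+zz*np.sin(t); Z=zz*np.cos(t)-a*np.sin(t)
    u=toolproj(d,np.array([[A/1000,0.018,-Z/1000],[A/1000,-.018,-Z/1000]])); o.append((th,u[0,1].round(1),(u[0,0]-u[1,0]).round(1)))
  print(gg,o)
im=d['img']; print(im[330:425:5,318].tolist())
```

```text
-30 [(-5, np.float64(409.6), np.float64(101.4)), (0, np.float64(406.8), np.float64(103.1)), (5, np.float64(403.3), np.float64(104.6)), (10, np.float64(399.2), np.float64(106.1)), (15, np.float64(394.4), np.float64(107.5)), (20, np.float64(389.1), np.float64(108.8)), (25, np.float64(383.1), np.float64(109.9)), (30, np.float64(376.7), np.float64(110.9))]
-28.5 [(-5, np.float64(406.9), np.float64(102.2)), (0, np.float64(403.7), np.float64(103.7)), (5, np.float64(400.0), np.float64(105.2)), (10, np.float64(395.6), np.float64(106.7)), (15, np.float64(390.5), np.float64(108.0)), (20, np.float64(384.9), np.float64(109.1)), (25, np.float64(378.8), np.float64(110.1)), (30, np.float64(372.2), np.float64(111.0))]
[[63, 61, 63], [97, 95, 95], [97, 95, 93], [98, 96, 95], [99, 98, 96], [99, 99, 96], [103, 102, 99], [127, 126, 122], [209, 207, 202], [208, 206, 201], [209, 206, 202], [209, 206, 201], [208, 205, 199], [202, 199, 194], [222, 223, 218], [235, 235, 231], [232, 219, 201], [238, 222, 205], [237, 221, 204]]
```

Request:
servo_tool(increments=[[[3.55,0,0,0,0],[3.55,0,0,0,0]]])

```text
t: 6.15
tool_pos: [0.4503, -0.3209, 0.0527]
tool_rot: [3.09, -0.563, -0.001]
contact_force: [-2.6, 1.4, 8.0]
opening: 0.0358
grip_force: 23.9
```

Request:
servo_tool(increments=[[[3.58,0,0,0,0],[3.58,0,0,0,0]]])

```text
t: 6.35
tool_pos: [0.4505, -0.3209, 0.0526]
tool_rot: [3.09, -0.563, -0.0]
contact_force: [-2.7, 1.8, 6.8]
opening: 0.0361
grip_force: 14.4
```

Request:
servo_tool(increments=[[[3.6,0,0,0,0],[3.6,0,0,0.05,0],[3.6,0.2,0,0.1,0],[3.6,0.4,0,0.15,0],[3.6,0.4,0,0.15,0]]])

```text
t: 6.85
tool_pos: [0.4542, -0.3218, 0.0496]
tool_rot: [-3.09, 0.563, 0.001]
contact_force: [-0.2, -0.6, -0.0]
opening: 0.0357
grip_force: 0.7
```

```bash
cat > edge.py <<'E'
from tilt import *
d=wimg(); o=d['o']; print(round(o['t'],2),o['tool_pos'].round(4),'F',(Rt().T@o['contact_force']).round(1),'T',(Rt().T@o['wrist_torque']).round(2),'grip',round(float(o['grip_force']),1),o['opening'])
g=d['img'][...,1].astype(int)[:,300:336].mean(1); D=np.diff(g); e=[(i,int(D[i])) for i in range(230,450) if abs(D[i])>12]; print(e)
E
python3 edge.py
```

```text
6.85 [ 0.4542 -0.3218  0.0496] F [0.  0.7 0. ] T [-0.05 -0.1  -0.03] grip 0.7 0.035710209833989516
[(298, 52), (315, -14), (316, -14), (324, 14), (355, -12), (384, 14), (385, 15), (386, 17), (387, 19), (388, 19), (389, 15), (417, -25), (418, -24), (420, 27), (422, -53), (423, -59), (424, -32)]
```

Request:
servo_tool(increments=[[[3.8,0,0,0,0],[3.8,0.2,0,-0.35,0],[3.8,0.2,0,-0.35,0],[3.59,0.2,0,-0.35,0],[3.59,0.2,0,-0.35,0]]])

```text
t: 7.4
tool_pos: [0.4565, -0.323, 0.054]
tool_rot: [3.09, -0.563, 0.002]
contact_force: [0.7, 0.1, 2.9]
opening: 0.036
grip_force: 2.9
```

```bash
python3 edge.py
```

```text
7.4 [ 0.4565 -0.323   0.054 ] F [ 0.6 -0.4 -2.9] T [0.06 0.09 0.05] grip 2.9 0.03599438386060406
[(301, 36), (302, 23), (322, -14), (323, -12), (331, 12), (332, 20), (362, -12), (394, 14), (395, 17), (396, 18), (397, 17), (398, 18), (399, 15), (420, -14), (421, -57), (422, -53), (423, -44), (424, -24)]
```

Request:
servo_tool(increments=[[[3.57,0,0,0,0],[3.57,0,0,0,0],[3.57,0.1,0,0.15,0],[3.57,0.3,0,0.25,0],[3.57,0.5,0,0.3,0]]])

```text
t: 7.95
tool_pos: [0.4607, -0.3245, 0.051]
tool_rot: [3.091, -0.563, -0.001]
contact_force: [-0.3, 1.8, 3.7]
opening: 0.0359
grip_force: 8.9
```

```bash
cat >> edge.py <<'E'
for h in (o['tool_pos'][2]*1000-11.5,):
  for th in (0,10,20):
    t=np.radians(th); r=[]
    for gg in (-28,-32,-36,-40):
        a,zz=39+gg,71-h; A=a*np.cos(t)+zz*np.sin(t); Z=zz*np.cos(t)-a*np.sin(t); r.append((gg,float(toolproj(d,np.array([[A/1000,0,-Z/1000]]))[0,1].round(1))))
    print(th,r)
E
python3 edge.py
```

```text
7.95 [ 0.4607 -0.3245  0.051 ] F [-0.9 -1.6 -3.7] T [ 0.06 -0.33  0.06] grip 8.9 0.03594297039089199
[(308, 24), (309, 40), (326, -21), (334, 25), (363, -13), (364, -12), (392, 16), (393, 16), (394, 18), (395, 20), (396, 19), (420, -20), (421, -41), (422, -52), (423, -51), (424, -26)]
0 [(-28, 369.3), (-32, 379.1), (-36, 388.5), (-40, 397.5)]
10 [(-28, 351.1), (-32, 362.6), (-36, 373.7), (-40, 384.4)]
20 [(-28, 332.3), (-32, 344.8), (-36, 357.1), (-40, 369.1)]
```

```bash
cat > fit.py <<'E'
from tilt import *
def fit(v1,v2,h,d=None):
    d=d or wimg()
    def f(p):
        t=np.radians(p[1]); r=[]
        for rx,rz in((-45,11),(-39,71)):
            a,zz=p[0]-rx,rz-h; A=a*np.cos(t)+zz*np.sin(t); Z=zz*np.cos(t)-a*np.sin(t); r.append([A/1000,0,-Z/1000])
        return toolproj(d,np.array(r))[:,1]-[v1,v2]
    s=least_squares(f,[-35,0.]); print('h',h,'g,th',s.x.round(2),s.cost.round(2))
if __name__=='__main__':
    d=wimg()
    for h in (38,39.5,42): fit(308,394,h,d)
    for h in (41,42.5,44): fit(301,397,h,d)
    for h in (38,40): fit(298,387,h,d)
E
python3 fit.py
```

```text
h 38 g,th [-41.13   7.03] 0.0
h 39.5 g,th [-41.95   6.57] 0.0
h 42 g,th [-43.38   5.79] 0.0
h 41 g,th [-41.7   1.1] 0.0
h 42.5 g,th [-42.77   0.51] 0.0
h 44 g,th [-43.88  -0.1 ] 0.0
h 38 g,th [-37.11   4.87] 0.0
h 40 g,th [-38.22   4.24] 0.0
```

Request:
servo_tool(increments=[[[4.5,0,0,-0.1,0],[4.5,-0.4,0,-0.3,0],[4.5,-0.8,0,-0.5,0],[4.5,-0.8,0,-0.5,0],[3.57,-0.8,0,-0.5,0]]])

```text
t: 8.55
tool_pos: [0.4529, -0.3215, 0.0554]
tool_rot: [-3.091, 0.564, 0.0]
contact_force: [-0.4, 0.8, 1.3]
opening: 0.0359
grip_force: 7.6
```

Request:
servo_tool(increments=[[[3.57,0,0,0,0],[3.57,0,0,0,0],[3.57,0,0,0,0]]])

```text
t: 8.85
tool_pos: [0.4531, -0.3216, 0.0554]
tool_rot: [-3.091, 0.563, 0.001]
contact_force: [-1.8, 1.2, 0.8]
opening: 0.0362
grip_force: 9.0
```

```bash
python3 edge.py
```

```text
8.85 [ 0.4531 -0.3216  0.0554] F [-2.1 -0.5 -0.8] T [ 0.02 -0.19  0.03] grip 9.0 0.036193521090556215
[(291, 13), (292, 30), (293, 25), (312, -19), (321, 16), (383, 18), (384, 17), (385, 17), (386, 17), (387, 19), (410, -14), (413, -15), (414, -32), (416, 62), (417, 24), (421, -44), (422, -59), (423, -58), (424, -29)]
0 [(-28, 360.8), (-32, 370.5), (-36, 379.8), (-40, 388.8)]
10 [(-28, 345.2), (-32, 356.4), (-36, 367.2), (-40, 377.7)]
20 [(-28, 329.4), (-32, 341.4), (-36, 353.3), (-40, 364.9)]
```

Request:
servo_tool(increments=[[[4.5,0,0,0,0],[4.5,-0.3,0,0,0],[4.5,-0.6,0,0,0],[4.5,-0.6,0,0,0],[3.57,-0.6,0,0.1,0]]])

```text
t: 9.4
tool_pos: [0.4477, -0.3196, 0.0547]
tool_rot: [3.09, -0.564, 0.001]
contact_force: [0.2, 2.0, 7.2]
opening: 0.0361
grip_force: 8.4
```

Request:
servo_tool(increments=[[[3.57,0,0,0,0],[3.57,0,0,0,0],[3.57,0.2,0,0.15,0],[3.57,0.4,0,0.25,0],[3.57,0.6,0,0.3,0]]])

```text
t: 9.9
tool_pos: [0.4535, -0.3217, 0.0519]
tool_rot: [3.091, -0.563, -0.0]
contact_force: [-2.0, 0.5, 3.9]
opening: 0.0358
grip_force: 10.0
```

```bash
python3 edge.py
```

```text
9.9 [ 0.4535 -0.3217  0.0519] F [-2.   0.3 -3.9] T [ 0.13 -0.45  0.03] grip 10.0 0.035810008951897496
[(290, 18), (291, 28), (292, 18), (305, -13), (306, -12), (312, 15), (313, 13), (341, -16), (367, 13), (368, 12), (369, 14), (370, 18), (371, 14), (401, -13), (402, -35), (404, 38), (405, 56), (420, -12), (421, -42), (422, -56), (423, -52), (424, -29)]
0 [(-28, 367.5), (-32, 377.2), (-36, 386.6), (-40, 395.6)]
10 [(-28, 349.8), (-32, 361.2), (-36, 372.3), (-40, 383.0)]
20 [(-28, 331.7), (-32, 344.1), (-36, 356.3), (-40, 368.2)]
```

```bash
cat > fit.py <<'E'
from tilt import *
import sys
def fit(v,d=None,pts=((-45,11),(-39,71),(-20.2,71)),h0=None):
    d=d or wimg(); v=np.array(v)
    def f(p):
        t=np.radians(p[1]); r=[]; h=p[2]
        for rx,rz in pts[:len(v)]:
            a,zz=p[0]-rx,rz-h; A=a*np.cos(t)+zz*np.sin(t); Z=zz*np.cos(t)-a*np.sin(t); r.append([A/1000,0,-Z/1000])
        e=toolproj(d,np.array(r))[:,1]-v
        return e if h0 is None else np.r_[e,(h-h0)*1]
    s=least_squares(f,[-35,5.,42]); print('g,th,h',s.x.round(2),s.fun.round(1)); return s.x
if __name__=='__main__':
    a=[float(x) for x in sys.argv[1:]]; d=wimg(); fit(a,d); fit(a,d,h0=43)
E
python3 fit.py 291 369.5 403.5
```

```text
g,th,h [-48.91   0.4   65.91] [0. 0. 0.]
g,th,h [-35.02   6.74  46.18] [-1.6 -4.1  6.3  3.2]
```

Request:
servo_tool(increments=[[[3.57,0.2,0,0.05,0],[3.57,0.4,0,0.13,0],[3.57,0.6,0,0.21,0],[3.57,0.7,0,0.26,0],[3.57,0.7,0,0.26,0]]])

```text
t: 10.5
tool_pos: [0.4597, -0.3241, 0.0485]
tool_rot: [-3.091, 0.563, 0.0]
contact_force: [-1.1, 0.1, 1.7]
opening: 0.0361
grip_force: 9.9
```

```bash
python3 edge.py
```

```text
10.5 [ 0.4597 -0.3241  0.0485] F [-1.1  0.3 -1.7] T [-0.06 -0.27  0.01] grip 9.9 0.0360537646933616
[(301, 20), (302, 25), (311, -22), (316, 19), (325, 15), (341, -29), (342, -14), (360, 13), (394, 12), (398, -31), (399, -18), (400, 67), (401, 22), (411, -24), (421, -40), (422, -53), (423, -49), (424, -27)]
0 [(-28, 374.3), (-32, 384.2), (-36, 393.6), (-40, 402.6)]
10 [(-28, 354.6), (-32, 366.3), (-36, 377.5), (-40, 388.4)]
20 [(-28, 334.1), (-32, 346.9), (-36, 359.4), (-40, 371.6)]
```

```bash
sed -i 's/(h-h0)\*1\]/(h-h0)*5]/' fit.py
python3 - <<'E'
from fit import *
d=wimg()
for h in (40,43,45): fit([301.5,360],d,h0=h)
g=d['img'].astype(int)[:,300:336].mean(1).round().astype(int); print([(i,g[i].tolist()) for i in range(292,424,3)])
cv2.imwrite('pics/w6.png',cv2.resize(d['img'][270:430,230:410,::-1],None,fx=4,fy=4)[:600,:720])
E
```

```text
g,th,h [-34.68  15.65  40.  ] [ 0. -0.  0.]
g,th,h [-35.59  15.15  43.  ] [-0. -0.  0.]
g,th,h [-36.22  14.82  45.  ] [-0. -0.  0.]
[(292, [33, 32, 32]), (295, [33, 32, 32]), (298, [32, 31, 32]), (301, [34, 33, 34]), (304, [91, 89, 87]), (307, [91, 90, 87]), (310, [91, 90, 88]), (313, [60, 59, 58]), (316, [66, 66, 64]), (319, [92, 90, 89]), (322, [92, 90, 88]), (325, [102, 102, 99]), (328, [132, 130, 127]), (331, [132, 130, 127]), (334, [132, 130, 128]), (337, [132, 130, 127]), (340, [134, 132, 129]), (343, [90, 89, 86]), (346, [91, 89, 87]), (349, [91, 90, 87]), (352, [91, 90, 88]), (355, [92, 91, 88]), (358, [92, 91, 88]), (361, [121, 119, 116]), (364, [136, 135, 131]), (367, [159, 156, 153]), (370, [177, 174, 170]), (373, [191, 188, 184]), (376, [195, 192, 187]), (379, [197, 194, 189]), (382, [197, 195, 190]), (385, [198, 195, 190]), (388, [198, 195, 190]), (391, [194, 192, 187]), (394, [189, 186, 181]), (397, [198, 196, 190]), (400, [139, 139, 136]), (403, [228, 229, 224]), (406, [227, 228, 223]), (409, [228, 228, 224]), (412, [215, 203, 191]), (415, [228, 210, 193]), (418, [229, 211, 194]), (421, [219, 199, 183])]
```

View pics/w6.png

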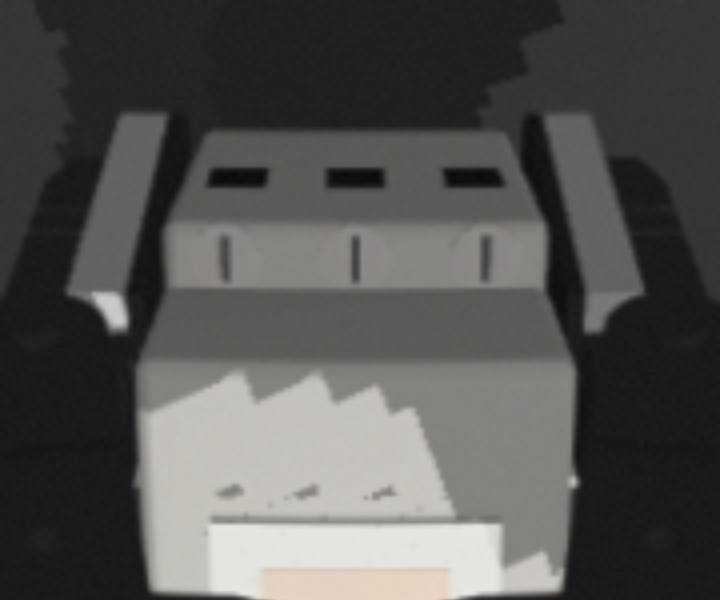

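```bash
cat > fit4.py <<'E'
from fit import *
P4=((-45,11),(-45,51),(-39,51),(-39,71))
def edges(d):
    # face columns avoiding holes/shadow: transitions along the band between hole columns
    g=d['img'].astype(float)[:,300:308].mean((1,2)); return g
if __name__=='__main__':
    a=[float(x) for x in sys.argv[1:]]; d=wimg(); fit(a,d,P4); fit(a,d,P4,h0=d['o']['tool_pos'][2]*1000*0+42)
E
python3 fit4.py 302.5 325.5 342.5 360.5
```

```text
g,th,h [-34.48  16.37  37.44] [ 0.4  0.  -0.9  0.5]
g,th,h [-35.74  15.63  42.  ] [ 0.3  0.5 -1.1  0.3 -0. ]
```

Request:
servo_tool(increments=[[[3.57,0.15,0,0.1,0],[3.57,0.33,0,0.22,0],[3.57,0.33,0,0.22,0],[3,0.33,0,0.22,0],[3,0.33,0,0.22,0]]])

```text
t: 11.15
tool_pos: [0.4629, -0.3252, 0.0465]
tool_rot: [3.091, -0.563, 0.0]
contact_force: [-1.6, -0.8, 0.8]
opening: 0.036
grip_force: 22.2
```

```bash
cat > auto.py <<'E'
from fit4 import *
def scan(d,c0=303,c1=313):
    g=d['img'].astype(float)[:,c0:c1].mean((1,2)); k=np.convolve(g,[1,1,0,-1,-1],'same')/2
    pk=[i for i in range(250,420) if abs(k[i])>8 and abs(k[i])==max(abs(k[i-3:i+4]))]
    return [(i+0.5,int(k[i])) for i in pk]
d=wimg(); o=d['o']; print(round(o['t'],2),o['tool_pos'].round(4),'F',(Rt().T@o['contact_force']).round(1),'T',(Rt().T@o['wrist_torque']).round(2),'grip',round(float(o['grip_force']),1),o['opening'])
for c in ((302,309),(328,335)): print(scan(d,*c))
E
python3 auto.py
```

```text
11.15 [ 0.4629 -0.3252  0.0465] F [-1.2  1.3 -0.8] T [-0.08 -0.19 -0.01] grip 22.2 0.03602915065511975
[(308.5, 51), (325.5, 33), (342.5, -45), (356.5, 32), (363.5, 40), (398.5, 71), (409.5, -19)]
[(308.5, 51), (325.5, 34), (342.5, -45), (356.5, 31), (372.5, 16), (379.5, 9), (383.5, 9), (398.5, 70), (409.5, -19)]
```

```bash
python3 fit4.py 308 325.3 342.3 356.3
```

```text
g,th,h [-35.54  20.11  38.01] [ 0.4 -0.  -0.8  0.5]
g,th,h [-36.38  19.58  42.  ] [ 0.3  0.3 -1.   0.4 -0. ]
```

Run:
```python
from h import *
d=dict(np.load('pics/top0.npz')); g=d['img'].astype(float).mean(2)
for u in (252,262,272,282,292,302,308):
    col=g[225:262,u-1:u+2].mean(1); print(u,col.astype(int).tolist())
for v in (230,243,255):
    print(onz(d,280,v,.035).round(4))
for v in (232,236,256,262): print(v,g[v-1:v+2,205:260].mean(0).astype(int).tolist())
for v in (243,): print(v,g[v-1:v+2,300:345].mean(0).astype(int).tolist())
```

```text
252 [82, 82, 84, 73, 74, 74, 75, 74, 74, 74, 73, 71, 87, 103, 103, 98, 72, 100, 100, 103, 101, 102, 103, 101, 97, 97, 101, 103, 88, 71, 74, 74, 72, 74, 74, 74, 73]
262 [82, 83, 82, 82, 81, 81, 81, 81, 81, 77, 76, 75, 116, 114, 114, 79, 94, 102, 105, 89, 82, 82, 107, 99, 103, 113, 113, 119, 66, 72, 73, 74, 73, 80, 75, 75, 74]
272 [81, 82, 82, 82, 82, 81, 81, 81, 81, 81, 78, 98, 112, 112, 105, 69, 112, 113, 103, 53, 52, 84, 115, 109, 108, 112, 113, 92, 69, 71, 83, 81, 81, 80, 81, 80, 80]
282 [81, 81, 82, 80, 81, 81, 82, 81, 80, 79, 82, 113, 110, 113, 69, 105, 111, 118, 66, 53, 50, 119, 110, 108, 110, 110, 115, 67, 71, 83, 79, 81, 80, 81, 81, 80, 81]
292 [80, 81, 80, 80, 82, 82, 80, 80, 79, 77, 104, 109, 109, 98, 76, 111, 112, 95, 61, 63, 90, 111, 108, 108, 110, 111, 88, 68, 81, 81, 81, 81, 81, 82, 81, 81, 80]
302 [112, 113, 112, 117, 75, 80, 80, 79, 75, 90, 161, 153, 162, 61, 100, 110, 111, 98, 99, 103, 110, 108, 108, 110, 110, 105, 66, 70, 81, 80, 81, 80, 81, 80, 80, 80, 81]
308 [112, 112, 114, 119, 76, 79, 81, 79, 72, 117, 159, 157, 104, 64, 113, 111, 105, 56, 59, 84, 113, 108, 108, 
[... 678 characters left out ...]
120, 119, 119, 120, 115, 114, 106, 101, 150, 159, 160, 160, 162, 166, 163, 163, 163, 165, 164, 168, 169, 174, 176, 176, 175, 166, 138, 127, 127, 127, 126, 127, 128, 132, 102, 88, 78, 73, 74, 74, 74, 73, 73, 74, 73, 74, 74, 73, 74, 74]
262 [112, 112, 111, 111, 110, 110, 112, 110, 110, 111, 111, 109, 96, 164, 176, 160, 155, 161, 176, 177, 173, 169, 153, 162, 164, 167, 171, 173, 171, 165, 134, 122, 128, 127, 125, 123, 122, 126, 132, 100, 86, 81, 73, 73, 74, 73, 73, 72, 74, 74, 73, 74, 74, 73, 75]
243 [108, 108, 112, 79, 55, 57, 57, 60, 60, 79, 105, 110, 110, 113, 90, 50, 40, 41, 39, 98, 113, 112, 98, 106, 109, 98, 104, 108, 94, 99, 103, 92, 100, 104, 82, 46, 32, 95, 108, 83, 70, 71, 71, 71, 63]
```

Request:
servo_tool(increments=[[[3,0,0,-2,0],[3,0,0,-6,0],[3,0,0,-10,0],[3,0,0,-12,0],[3,0,0,-12,0]]])

```text
t: 11.75
tool_pos: [0.4649, -0.3269, 0.1709]
tool_rot: [3.087, -0.563, 0.012]
contact_force: [-0.0, 0.7, -0.7]
opening: 0.0359
grip_force: 22.0
```

```bash
python3 auto.py
```

```text
11.75 [ 0.4649 -0.3269  0.1709] F [-0.3 -0.6  0.7] T [-0.07  0.07  0.  ] grip 22.0 0.03590644234693205
[(308.5, 18), (325.5, 26), (342.5, -35), (356.5, 25), (369.5, 31), (392.5, 32), (398.5, 57), (409.5, -16)]
[(308.5, 17), (325.5, 26), (342.5, -35), (356.5, 25), (374.5, 10), (398.5, 57), (409.5, -17)]
```

Run:
```python
from h import *
d=dict(np.load('pics/top0.npz'))
pts=[]
for u,a,b in ((252,236.9,253.2),(262,236.5,252.5),(282,235.5,251.5),(292,234.9,250.8),(308,233.6,250.0)):
    A,B=onz(d,u,a,.035),onz(d,u,b,.035); print(u,A.round(4),B.round(4),(A-B)[0].round(4)); pts.append((A+B)/2)
p=np.array(pts); k=np.polyfit(p[:,1],p[:,0],1); print('x=%.4f%+.4f*y'%(k[1],k[0]),np.degrees(np.arctan(-k[0])))
print('psu',onz(d,241.7,236,.095).round(4),onz(d,243.5,256,.075).round(4),onz(d,243.5,262,.075).round(4),onz(d,246,243,.035))
print('term',onz(d,314,243,.06).round(4))
o=ctrl.get_obs(); print(np.degrees(o['q']).round(1))
go([.50,-.03,.16],184.2)
```

```text
252 [0.5717 0.0512 0.035 ] [0.5364 0.0499 0.035 ] 0.0353
262 [0.5732 0.0297 0.035 ] [0.5385 0.0285 0.035 ] 0.0347
282 [ 0.5765 -0.0133  0.035 ] [ 0.5417 -0.0144  0.035 ] 0.0348
292 [ 0.5783 -0.0349  0.035 ] [ 0.5438 -0.0358  0.035 ] 0.0346
308 [ 0.5821 -0.0694  0.035 ] [ 0.5464 -0.0703  0.035 ] 0.0357
x=0.5582-0.0835*y 4.775171120438302
psu [0.565  0.0655 0.095 ] [0.5263 0.0628 0.075 ] [0.514  0.0623 0.075 ] [0.55815914 0.06356317 0.035     ]
term [ 0.5588 -0.0821  0.06  ]
[-42.6  -1.3 104.8   0.   76.2  68. ]
t 11.8 yaw -20.66 tilt [ 0.0029 -0.0023 -1.    ] shift cm [ -7.04 -28.96   0.74] n 29.8 turn 155.14
```

Request:
servo_tool(increments=[[[3,-1,-4,0,-8.5],[3,-2,-8,0,-17],[3,-3,-12,0,-25.5],[3,-4,-16,0,-34],[3,-5,-20,0,-42]]])

```text
t: 12.3
tool_pos: [0.4852, -0.1183, 0.1635]
tool_rot: [-3.083, -0.589, 0.005]
contact_force: [0.3, -0.4, -1.4]
opening: 0.0356
grip_force: 21.9
```

Request:
servo_tool(increments=[[[3,0,0,0,-8.5],[3,0,0,0,-17],[3,0,0,0,-25.5],[3,0,0,0,-34],[3,0,0,0,-42]]])

```text
t: 12.8
tool_pos: [0.4852, -0.1197, 0.1633]
tool_rot: [-2.665, -1.655, 0.004]
contact_force: [-0.7, 0.2, -0.5]
opening: 0.0358
grip_force: 21.9
```

Request:
servo_tool(increments=[[[3,0,0,0,-8.5],[3,0,0,0,-17],[3,0,0,0,-25.5],[3,0,0,0,-34],[3,0,0,0,-42]]])

```text
t: 13.3
tool_pos: [0.4851, -0.1198, 0.1633]
tool_rot: [-1.895, -2.499, 0.002]
contact_force: [0.3, -0.2, -1.5]
opening: 0.0359
grip_force: 21.9
```

Request:
servo_tool(increments=[[[3,0,0,0,-8.5],[3,0,0,0,-17],[3,0,0,0,-25.5],[3,0,0,0,-34],[3,0,0,0,-42]]])

```text
t: 13.8
tool_pos: [0.4851, -0.1198, 0.1633]
tool_rot: [-0.873, -3.012, -0.001]
contact_force: [-0.3, -0.3, -1.4]
opening: 0.0358
grip_force: 21.9
```

```bash
python3 -c "
from h import *
print(np.degrees(ctrl.get_obs()['q']).round(1)); go([.5196,-.0132,.12],184.7)"
```

```text
[-22.4 -10.3 113.6   0.   77.  -80.1]
t 13.8 yaw 147.67 tilt [-0.0048  0.0022 -1.    ] shift cm [ 2.76 10.85  4.34] n 12.0 turn -37.03
```

Request:
servo_tool(increments=[[[3,0.9,3.6,0,-8.5],[3,1.9,7.2,0,-17],[3,2.8,10.8,1,-25.5],[3,2.8,10.8,3,-34],[3,2.8,10.8,4.3,-37]]])

```text
t: 14.3
tool_pos: [0.5192, -0.0128, 0.1193]
tool_rot: [0.128, -3.133, -0.002]
contact_force: [0.1, -0.4, -2.5]
opening: 0.0358
grip_force: 21.9
```

```bash
python3 auto.py; python3 -c "
from h import *
go([.5196,-.0132,.085],184.7)"
```

```text
14.3 [ 0.5192 -0.0128  0.1193] F [-0.1 -0.5  2.5] T [0.   0.05 0.01] grip 21.9 0.03575066385429265
[(276.5, -14), (286.5, -17), (295.5, 38), (306.5, -48), (326.5, 23), (342.5, -33), (357.5, 19), (398.5, 70), (409.5, -9)]
[(278.5, -9), (295.5, 39), (308.5, -44), (326.5, 23), (342.5, -33), (357.5, 19), (398.5, 70), (409.5, -9)]
t 14.35 yaw -175.38 tilt [-0.01    0.0018 -0.9999] shift cm [-0.23 -0.04  3.19] n 3.2 turn -0.08
```

Request:
servo_tool(increments=[[[3,0,0,1.5,0],[3,0,0,3,0],[3,0,0,4,0],[3,0,0,4.3,0],[3,0,0,4.3,0]]])

```text
t: 14.85
tool_pos: [0.521, -0.0146, 0.08]
tool_rot: [0.118, -3.138, -0.0]
contact_force: [0.5, 0.1, -0.7]
opening: 0.0361
grip_force: 21.9
```

Request:
servo_tool(increments=[[[3,0,0,0.1,0],[3,0,0,0.2,0],[3,0,0,0.2,0]]])

```text
t: 15.15
tool_pos: [0.5218, -0.0145, 0.0793]
tool_rot: [-0.119, 3.138, -0.0]
contact_force: [-0.1, 0.6, -1.4]
opening: 0.0361
grip_force: 21.9
```

Request:
servo_tool(increments=[[[3,0,0,0.1,0],[3,0,0,0.2,0],[3,0,0,0.2,0]]])

```text
t: 15.45
tool_pos: [0.5213, -0.0144, 0.0766]
tool_rot: [0.119, -3.139, -0.0]
contact_force: [-0.5, 0.7, -1.7]
opening: 0.0356
grip_force: 21.9
```

Request:
servo_tool(increments=[[[3,0.2,0,0.1,0],[3,0.2,0,0.2,0],[3,0.2,0,0.3,0],[3,0.2,0,0.3,0]]])

```text
t: 15.85
tool_pos: [0.5192, -0.0146, 0.0735]
tool_rot: [0.119, -3.139, -0.0]
contact_force: [-1.1, -0.8, -0.3]
opening: 0.0359
grip_force: 21.9
```

Request:
servo_tool(increments=[[[3,0,0,0.1,0],[3,0,0,0.2,0],[3,0,0,0.2,0]]])

```text
t: 16.15
tool_pos: [0.5193, -0.0146, 0.0715]
tool_rot: [0.119, -3.139, -0.0]
contact_force: [0.8, -0.4, -1.5]
opening: 0.0358
grip_force: 21.9
```

Request:
servo_tool(increments=[[[3,0,0,0.1,0],[3,0,0,0.15,0],[3,0,0,0.15,0]]])

```text
t: 16.45
tool_pos: [0.5193, -0.0146, 0.0701]
tool_rot: [0.119, -3.139, -0.0]
contact_force: [0.7, -0.3, -1.7]
opening: 0.0359
grip_force: 21.9
```

Request:
servo_tool(increments=[[[3,0,0,0.05,0],[3,0,0,0.1,0],[3,0,0,0.1,0]]])

```text
t: 16.75
tool_pos: [0.5197, -0.0146, 0.0696]
tool_rot: [-0.119, 3.139, -0.0]
contact_force: [-0.5, -0.1, 0.0]
opening: 0.0356
grip_force: 22.2
```

Request:
servo_tool(increments=[[[3,0,0,0.05,0],[3,0,0,0.05,0],[3,0,0,0.05,0]]])

```text
t: 17.05
tool_pos: [0.5199, -0.0147, 0.0694]
tool_rot: [-0.119, 3.138, -0.0]
contact_force: [-2.5, -0.8, 5.0]
opening: 0.0357
grip_force: 22.6
```

```bash
python3 auto.py
```

```text
17.05 [ 0.5199 -0.0147  0.0694] F [ 2.5 -0.6 -5. ] T [-0.06  0.31  0.03] grip 22.6 0.03574983459687971
[(259.5, 37), (307.5, -26), (326.5, 22), (341.5, -32), (357.5, 19), (398.5, 70), (409.5, -9)]
[(308.5, -16), (326.5, 22), (342.5, -33), (357.5, 19), (398.5, 71), (409.5, -9)]
```

Request:
servo_tool(increments=[[[3,0,0,-0.3,0],[3,0.7,0,-0.3,0],[3,1.4,0,-0.3,0],[3,1.4,0,-0.3,0],[3,1.4,0,-0.3,0]]])

```text
t: 17.6
tool_pos: [0.5048, -0.0156, 0.0713]
tool_rot: [0.119, -3.139, -0.0]
contact_force: [-0.2, -0.0, -1.6]
opening: 0.0356
grip_force: 21.9
```

```bash
python3 auto.py; python3 fit4.py 308 326 342.2 357; python3 -c "
from h import *
go([.505,-.0159,.0575],184.7)"
```

```text
17.6 [ 0.5048 -0.0156  0.0713] F [0.2 0.  1.6] T [ 0.    0.02 -0.01] grip 21.9 0.03557547834904875
[(262.5, -12), (273.5, -71), (283.5, 36), (308.5, -30), (326.5, 22), (342.5, -31), (357.5, 19), (398.5, 67), (409.5, -9)]
[(253.5, -21), (262.5, -31), (272.5, -14), (308.5, -16), (326.5, 22), (342.5, -31), (357.5, 18), (398.5, 68), (409.5, -8)]
g,th,h [-38.34  19.38  42.46] [ 0.2 -0.  -0.5  0.3]
g,th,h [-38.24  19.44  42.  ] [ 0.2 -0.1 -0.5  0.3  0. ]
t 17.7 yaw -175.67 tilt [ 1.e-04 -0.e+00 -1.e+00] shift cm [ 0.04 -0.02  1.41] n 1.4 turn -0.37
```

Request:
servo_tool(increments=[[[3,0,0,0.4,-0.4],[3,0,0,0.8,-0.4],[3,0,0,1.2,-0.4],[3,0,0,1.38,-0.4],[3,0,0,1.38,-0.4]]])

```text
t: 18.2
tool_pos: [0.505, -0.0156, 0.0572]
tool_rot: [0.13, -3.138, -0.0]
contact_force: [0.3, -0.2, -2.1]
opening: 0.0359
grip_force: 21.9
```

Request:
servo_tool(increments=[[[3,-0.2,0,0,0],[3,-0.4,0,0,0],[3,-0.5,0,0,0],[3,-0.5,0,0,0]]])

```text
t: 18.6
tool_pos: [0.5107, -0.0153, 0.0581]
tool_rot: [-0.13, 3.139, -0.0]
contact_force: [0.1, -0.5, -1.3]
opening: 0.0356
grip_force: 21.9
```

Request:
servo_tool(increments=[[[3,-0.1,0,0,0],[3,-0.2,0,0,0],[3,-0.2,0,0,0]]])

```text
t: 18.9
tool_pos: [0.5126, -0.0151, 0.058]
tool_rot: [-0.13, 3.139, -0.0]
contact_force: [0.3, -0.5, -1.4]
opening: 0.0353
grip_force: 21.9
```

Request:
servo_tool(increments=[[[3,-0.1,0,0,0],[3,-0.1,0,0,0],[3,-0.1,0,0,0]]])

```text
t: 19.2
tool_pos: [0.5132, -0.015, 0.0577]
tool_rot: [0.13, -3.138, -0.0]
contact_force: [-0.4, 0.8, -1.5]
opening: 0.0357
grip_force: 21.9
```

Request:
servo_tool(increments=[[[3,-0.1,0,0,0],[3,-0.1,0,0,0],[3,-0.1,0,0,0]]])

```text
t: 19.5
tool_pos: [0.5135, -0.0149, 0.0573]
tool_rot: [0.13, -3.137, -0.0]
contact_force: [-4.2, -0.9, -1.2]
opening: 0.0357
grip_force: 21.9
```

Request:
servo_tool(increments=[[[3,-0.05,0,0,0],[3,-0.1,0,0,0],[3,-0.1,0,0,0]]])

```text
t: 19.8
tool_pos: [0.5137, -0.0148, 0.0572]
tool_rot: [0.13, -3.134, -0.0]
contact_force: [-7.4, -1.9, 0.5]
opening: 0.0359
grip_force: 22.2
```

Request:
servo_tool(increments=[[[3,0.15,0,0,0],[3,0.15,0,0,0],[3,0.15,0,-0.05,0],[3,0.15,0,-0.1,0],[3,0.15,0,-0.1,0]]])

```text
t: 20.3
tool_pos: [0.5133, -0.0148, 0.0584]
tool_rot: [0.13, -3.138, -0.0]
contact_force: [-3.2, -0.3, -4.3]
opening: 0.0358
grip_force: 21.6
```

```bash
python3 auto.py
```

```text
20.3 [ 0.5133 -0.0148  0.0584] F [ 3.2 -0.1  4.3] T [-0.09  0.78 -0.04] grip 21.6 0.03579395967679207
[(266.5, -84), (279.5, 38), (307.5, -26), (320.5, -10), (326.5, 22), (342.5, -32), (357.5, 19), (398.5, 71), (409.5, -9)]
[(266.5, -37), (307.5, -9), (326.5, 22), (342.5, -32), (357.5, 19), (398.5, 71), (409.5, -9)]
```

Request:
servo_tool(increments=[[[3,0.05,0,0,0],[3,0.05,0,-0.05,0],[3,0.05,0,-0.05,0]]])

```text
t: 20.65
tool_pos: [0.5137, -0.0148, 0.0593]
tool_rot: [-0.13, 3.138, 0.0]
contact_force: [0.2, 0.4, -8.6]
opening: 0.0356
grip_force: 21.1
```

Request:
servo_tool(increments=[[[3,0,0,0.08,0],[3,0,0,0.14,0],[3,-0.08,0,0.14,0],[3,-0.12,0,0.14,0],[3,-0.12,0,0.14,0]]])

```text
t: 21.15
tool_pos: [0.5143, -0.015, 0.0581]
tool_rot: [0.13, -3.138, 0.0]
contact_force: [-5.4, 0.1, -1.1]
opening: 0.0358
grip_force: 21.9
```

```bash
python3 auto.py; python3 fit4.py 308 326 342.2 357
```

```text
21.15 [ 0.5143 -0.015   0.0581] F [5.3 0.5 1.1] T [0.   0.93 0.03] grip 21.9 0.03580726043070686
[(264.5, -80), (277.5, 34), (306.5, -27), (326.5, 21), (342.5, -31), (358.5, 18), (399.5, 70), (410.5, -8)]
[(264.5, -31), (306.5, -8), (326.5, 21), (342.5, -31), (358.5, 19), (399.5, 70), (410.5, -8)]
g,th,h [-38.34  19.38  42.45] [ 0.2 -0.  -0.5  0.3]
g,th,h [-38.23  19.44  42.  ] [ 0.2 -0.1 -0.5  0.3  0. ]
```

Request:
servo_tool(increments=[[[3.57,0,0,0,0],[3.57,0,0,0,0],[3.57,-0.08,0,-0.08,0],[3.57,-0.16,0,-0.16,0],[3.57,-0.16,0,-0.16,0]]])

```text
t: 21.75
tool_pos: [0.5162, -0.0148, 0.0596]
tool_rot: [-0.13, 3.139, -0.0]
contact_force: [-4.2, -0.8, -3.4]
opening: 0.0355
grip_force: 20.2
```

```bash
python3 auto.py
```

```text
21.75 [ 0.5162 -0.0148  0.0596] F [ 4.3 -0.5  3.4] T [0.13 0.83 0.01] grip 20.2 0.035517824243473384
[(259.5, -88), (273.5, 36), (302.5, -24), (318.5, -15), (326.5, 20), (342.5, -30), (361.5, 18), (401.5, 66), (411.5, -9)]
[(259.5, -36), (326.5, 19), (342.5, -30), (361.5, 17), (401.5, 67), (411.5, -9)]
```

Request:
servo_tool(increments=[[[3.58,0,0,0,0],[3.58,0,0,-0.05,0],[3.58,-0.06,0,-0.1,0],[3.58,-0.1,0,-0.13,0],[3.58,-0.1,0,-0.13,0]]])

```text
t: 22.3
tool_pos: [0.5176, -0.0147, 0.0612]
tool_rot: [-0.13, 3.138, -0.0]
contact_force: [-1.5, -0.8, -2.2]
opening: 0.0359
grip_force: 13.4
```

```bash
python3 auto.py; python3 fit4.py 299.5 326 342.2 364
```

```text
22.3 [ 0.5176 -0.0147  0.0612] F [ 1.6 -0.7  2.2] T [-0.04  0.45 -0.  ] grip 13.4 0.03592502694927112
[(255.5, -84), (269.5, 36), (299.5, -22), (306.5, -10), (317.5, -14), (326.5, 19), (342.5, -32), (363.5, 18), (402.5, 63), (412.5, -10)]
[(255.5, -33), (299.5, -10), (326.5, 19), (342.5, -32), (363.5, 17), (402.5, 64), (412.5, -10)]
g,th,h [-35.72  14.    37.27] [ 0.1  0.  -0.2  0.1]
g,th,h [-37.24  13.13  42.  ] [-0.   0.5 -0.4 -0.1 -0. ]
```

Request:
servo_tool(increments=[[[3.65,0,0,0,0],[3.9,0,0,0,0],[4.5,0,0,0,0],[5.5,0,0,0,0],[6,0,0,0,0]]])

```text
t: 22.9
tool_pos: [0.5174, -0.0147, 0.0611]
tool_rot: [-0.13, 3.138, -0.0]
contact_force: [-0.2, 0.9, 0.0]
opening: 0.06
grip_force: 0.0
```

```bash
python3 auto.py
```

```text
22.9 [ 0.5174 -0.0147  0.0611] F [ 0.1  0.9 -0. ] T [ 0.04 -0.03  0.01] grip 0.0 0.059951403901094984
[(255.5, -86), (269.5, 39), (299.5, -20), (306.5, -10), (318.5, -14), (327.5, 19), (343.5, -31), (365.5, 17), (404.5, 64), (414.5, -9)]
[(255.5, -37), (327.5, 19), (343.5, -30), (365.5, 17), (404.5, 65), (414.5, -9)]
```

Request:
servo_tool(increments=[[[6,0,0,-4,0],[6,0,0,-8,0],[3,-2.5,0,-8.5,0],[0,-5,0,-8.5,0],[0,-5,0,-8.5,0]]])

```text
t: 23.45
tool_pos: [0.5694, -0.0106, 0.1471]
tool_rot: [-0.13, 3.136, -0.001]
contact_force: [-0.5, -0.3, -0.5]
opening: 0.0169
grip_force: 0.0
```

Request:
servo_tool(increments=[[[0,0,0,0.5,0],[0,0,0,1,0],[0,0,0,1.4,0],[0,0,0,1.6,0],[0,0,0,1.6,0]]])

```text
t: 23.95
tool_pos: [0.5663, -0.0105, 0.1291]
tool_rot: [0.13, -3.138, -0.0]
contact_force: [0.3, 1.0, -0.0]
opening: -0.0001
grip_force: 0.0
```

Request:
servo_tool(increments=[[[0,0,0,0.2,0],[0,0,0,0.4,0],[0,0,0,0.6,0],[0,0,0,0.7,0],[0,0,0,0.7,0]]])

```text
t: 24.45
tool_pos: [0.5669, -0.0105, 0.1226]
tool_rot: [0.13, -3.139, -0.0]
contact_force: [-0.4, 0.4, 0.1]
opening: -0.0
grip_force: 0.0
```

Request:
servo_tool(increments=[[[0,0,0,0.1,0],[0,0,0,0.2,0],[0,0,0,0.3,0],[0,0,0,0.3,0]]])

```text
t: 24.85
tool_pos: [0.5676, -0.0106, 0.1206]
tool_rot: [-0.13, 3.137, -0.0]
contact_force: [0.3, 0.5, 3.8]
opening: 0.0003
grip_force: 1.4
```

Request:
servo_tool(increments=[[[0,0,0,0.1,0],[0,0,0,0.2,0],[0,0,0,0.2,0]]])

```text
t: 25.15
tool_pos: [0.5688, -0.0107, 0.1199]
tool_rot: [-0.13, 3.134, -0.001]
contact_force: [1.0, 0.4, 6.1]
opening: 0.0003
grip_force: 3.1
```

Request:
servo_tool(increments=[[[0,0,0,0.1,0],[0,0,0,0.2,0],[0,0,0,0.2,0]]])

```text
t: 25.45
tool_pos: [0.57, -0.0107, 0.1191]
tool_rot: [-0.129, 3.131, -0.001]
contact_force: [2.8, 0.4, 8.8]
opening: 0.0006
grip_force: 4.2
```

Request:
servo_tool(increments=[[[0,0,0,0.1,0],[0,0,0,0.2,0],[0,0,0,0.2,0]]])

```text
t: 25.75
tool_pos: [0.5711, -0.0108, 0.1184]
tool_rot: [-0.129, 3.128, -0.002]
contact_force: [3.6, 0.9, 11.9]
opening: -0.0
grip_force: 5.7
```

Request:
servo_tool(increments=[[[0,-0.2,0,0,0],[0,-0.4,0,0,0],[0,-0.6,0,0,0],[0,-0.6,0,0,0]]])

```text
t: 26.15
tool_pos: [0.5726, -0.01, 0.1132]
tool_rot: [0.13, -3.138, -0.0]
contact_force: [0.8, -0.7, 1.6]
opening: -0.0002
grip_force: 0.2
```

```bash
python3 -c "
from h import *
o=ctrl.get_obs(); print(o['tool_pos'],o['contact_force'])"
```

```text
[ 0.5726263  -0.01002021  0.11324793] [ 0.76559068 -0.66867421  1.62397645]
```

Request:
servo_tool(increments=[[[0,0,0,0.1,0],[0,0,0,0.2,0],[0,0,0,0.2,0]]])

```text
t: 26.45
tool_pos: [0.5734, -0.01, 0.1132]
tool_rot: [-0.13, 3.138, 0.0]
contact_force: [-1.1, 0.8, 8.4]
opening: -0.0002
grip_force: 4.6
```

Request:
servo_tool(increments=[[[0,0,0,-2,0],[0,0,0,-5,0],[0,0,0,-5,0]]])

```text
t: 26.75
tool_pos: [0.5747, -0.0103, 0.1653]
tool_rot: [-0.13, 3.134, -0.002]
contact_force: [0.1, 0.5, 0.2]
opening: -0.0
grip_force: 0.0
```

Run:
```python
from h import *
o=ctrl.get_obs(); print(o['tool_pos'],o['contact_force'])
d=wimg(); im=d['img'].astype(int); r,b=im[...,0],im[...,2]
m=(((r-b)>12)&(r>120)).astype(np.uint8)
for c in cv2.findContours(m,0,1)[0]:
    if cv2.contourArea(c)<150: continue
    W=np.array([wonz(d,u,v,.0946)[:2]*1000 for u,v in c[:,0]],np.float32); R=cv2.minAreaRect(W)
    if 10<max(R[1])<60: print(cv2.boundingRect(c),R)
a=d['img'][:,:,::-1]; s=ctrl.get_image('scene')['img'][180:300,270:430,::-1]; t=ctrl.get_image('top'); np.savez('pics/top2.npz',**t)
t=t['img'][190:300,185:355,::-1]
cv2.imwrite('pics/fin1.png',np.vstack([np.hstack([cv2.resize(s,(400,300)),cv2.resize(t,(400,300))]),np.hstack([cv2.resize(a[100:400,120:520],(400,300)),np.zeros((300,400,3),np.uint8)])]))
```

```text
[ 0.57469142 -0.01032742  0.1653248 ] [0.12080925 0.52001244 0.22983604]
(304, 208, 31, 69) ((559.888916015625, -11.95939826965332), (39.709774017333984, 16.137042999267578), 4.768761157989502)
(612, 28, 28, 50) ((407.1331481933594, 177.9021759033203), (36.42193603515625, 28.57120132446289), 1.9286632537841797)
```

```bash
python3 -c "
from h import *
go([.564,-.060,.1],184.7)
t=dict(np.load('pics/top2.npz'))
print(proj(t,[[.56,-.03,.0946],[.56,-.06,.0346]]))"
```

```text
t 26.9 yaw -175.26 tilt [-2.5e-03  3.0e-04 -1.0e+00] shift cm [ 1.2  -4.93  6.04] n 7.9 turn 0.04
[[288.94452152 239.67083098]
 [303.39894873 243.63155177]]
```

Request:
servo_tool(increments=[[[0,0.6,-2.5,-0.5,0],[0,1.1,-4.9,-0.5,0],[0,1.1,-4.9,1,0],[0,1.1,-4.9,3.5,0],[0,1.1,-4.9,5,0]]])

```text
t: 27.4
tool_pos: [0.5637, -0.0589, 0.1075]
tool_rot: [0.129, -3.133, -0.003]
contact_force: [-0.3, 0.0, 0.1]
opening: -0.0
grip_force: 0.0
```

Request:
servo_tool(increments=[[[0,0,0,1,0],[0,0,0,2,0],[0,0,0,3,0],[0,0,0,3.5,0],[0,0,0,3.5,0]]])

```text
t: 27.9
tool_pos: [0.5657, -0.0596, 0.0762]
tool_rot: [0.13, -3.138, -0.001]
contact_force: [-0.0, -0.3, -0.3]
opening: -0.0001
grip_force: 0.0
```

```bash
python3 -c "
from h import *
o=ctrl.get_obs();print(o['contact_force']);go([.564,-.060,.075],184.7)"
```

```text
[-0.0162265  -0.31256633 -0.3434052 ]
t 27.9 yaw -175.26 tilt [-1.1e-03  3.0e-04 -1.0e+00] shift cm [ 0.18 -0.02  0.12] n 0.2 turn 0.04
```

Request:
servo_tool(increments=[[[0,0,0.4,0,0],[0,0,0.8,0,0],[0,0,1.2,0,0],[0,0,1.6,0,0],[0,0,2,0,0]]])

```text
t: 28.4
tool_pos: [0.5646, -0.0396, 0.0772]
tool_rot: [-0.13, 3.138, -0.001]
contact_force: [-0.1, -0.8, 0.7]
opening: 0.0004
grip_force: 0.3
```

Request:
servo_tool(increments=[[[0,0,0.4,0,0],[0,0,0.8,0,0],[0,0,1.2,0,0],[0,0,1.6,0,0],[0,0,2,0,0]]])

```text
t: 28.9
tool_pos: [0.5628, -0.0196, 0.0769]
tool_rot: [-0.13, 3.139, -0.0]
contact_force: [-0.1, -2.0, 0.9]
opening: 0.0
grip_force: 0.3
```

```bash
cat > win.py <<'E'
from h import *
o=ctrl.get_obs(); print(o['tool_pos'].round(4),o['contact_force'].round(1))
d=wimg(); im=d['img'].astype(int); r,b=im[...,0],im[...,2]
m=(((r-b)>12)&(r>120)).astype(np.uint8)
for c in cv2.findContours(m,0,1)[0]:
    if cv2.contourArea(c)<150: continue
    W=np.array([wonz(d,u,v,.0946)[:2]*1000 for u,v in c[:,0]],np.float32); R=cv2.minAreaRect(W)
    if 10<max(R[1])<60 and R[0][0]>520: print(cv2.boundingRect(c),R)
t=ctrl.get_image('top'); np.savez('pics/top3.npz',**t); im=t['img'].astype(int); m=(((im[...,0]-im[...,2])>18)&(im[...,0]>130)).astype(np.uint8); mm=0*m; mm[225:260,240:310]=1
for c in cv2.findContours(m*mm,0,1)[0]:
    if cv2.contourArea(c)>20: print('top',cv2.minAreaRect(np.array([onz(t,u,v,.0946)[:2]*1000 for u,v in c[:,0]],np.float32)))
E
python3 win.py
```

```text
[ 0.5628 -0.0196  0.0769] [-0.1 -2.   0.9]
(387, 308, 51, 54) ((548.849609375, 10.593750953674316), (22.218618392944336, 16.10261344909668), 4.919281005859375)
```

Request:
servo_tool(increments=[[[0,0,0.5,0,0],[0,0,1.0,0,0],[0,0,1.5,0,0],[0,0,2,0,0],[0,0,2.5,0,0]]])

```text
t: 29.5
tool_pos: [0.5606, 0.0055, 0.0768]
tool_rot: [0.13, -3.139, -0.0]
contact_force: [-0.6, -0.6, -0.6]
opening: -0.0002
grip_force: 0.2
```

Request:
servo_tool(increments=[[[0,0,0.2,0,0],[0,0,0.4,0,0],[0,0,0.6,0,0],[0,0,0.7,0,0],[0,0,0.8,0,0]]])

```text
t: 30.0
tool_pos: [0.56, 0.013, 0.0769]
tool_rot: [0.13, -3.139, 0.0]
contact_force: [0.3, -0.3, 0.5]
opening: -0.0001
grip_force: 0.3
```

Request:
servo_tool(increments=[[[0,0,0.1,0,0],[0,0,0.2,0,0],[0,0,0.3,0,0],[0,0,0.3,0,0]]])

```text
t: 30.4
tool_pos: [0.5599, 0.0148, 0.0769]
tool_rot: [-0.13, 3.139, -0.004]
contact_force: [-0.4, -6.0, -0.1]
opening: -0.0002
grip_force: 2.8
```

Request:
servo_tool(increments=[[[0,0,0.1,0,0],[0,0,0.2,0,0],[0,0,0.2,0,0]]])

```text
t: 30.7
tool_pos: [0.5599, 0.0149, 0.0769]
tool_rot: [-0.13, 3.139, -0.01]
contact_force: [0.5, -12.1, -0.4]
opening: 0.0003
grip_force: 6.2
```

Request:
servo_tool(increments=[[[0,0,-0.5,0,0],[0,0,-1.5,0,0],[0,0,-2,-3,0],[0,0,-2,-8,0],[0,0,-2,-12,0]]])

```text
t: 31.2
tool_pos: [0.5613, -0.0023, 0.1987]
tool_rot: [-0.129, 3.139, 0.001]
contact_force: [0.5, 0.3, -0.0]
opening: 0.0004
grip_force: 0.0
```

Request:
servo_tool(increments=[[[0,0,-3,0,0],[0,0,-7,0,0],[0,0,-11,0,0],[0,0,-13,0,0],[0,0,-13,0,0]]])

```text
t: 31.7
tool_pos: [0.572, -0.134, 0.1969]
tool_rot: [-0.124, 3.139, -0.0]
contact_force: [0.5, 0.2, -0.5]
opening: -0.0001
grip_force: 0.0
```

```bash
python3 win.py
python3 - <<'E'
from h import *
a=wimg()['img'][:,:,::-1]; s=ctrl.get_image('scene')['img'][170:290,290:450,::-1]; t=np.load('pics/top3.npz')['img'][190:300,185:355,::-1]
f=lambda i:cv2.resize(i,(400,300),interpolation=cv2.INTER_CUBIC)
cv2.imwrite('pics/fin.png',np.vstack([np.hstack([f(s),f(t)]),np.hstack([f(a),f(a[100:400,240:640])])]))
E
```

```text
[ 0.572  -0.134   0.1969] [ 0.5  0.2 -0.5]
(354, 319, 57, 36) ((637.00537109375, -84.54905700683594), (46.04149627685547, 26.617298126220703), 82.33061981201172)
(405, 316, 46, 20) ((624.9478759765625, -50.36799621582031), (13.592625617980957, 34.48731994628906), 16.13079833984375)
(546, 220, 25, 51) ((555.5065307617188, 44.40502166748047), (40.13273620605469, 16.61920738220215), 4.7694525718688965)
top ((558.4009399414062, 46.58384323120117), (30.473316192626953, 12.107830047607422), 2.2093143463134766)
```

View pics/fin.png

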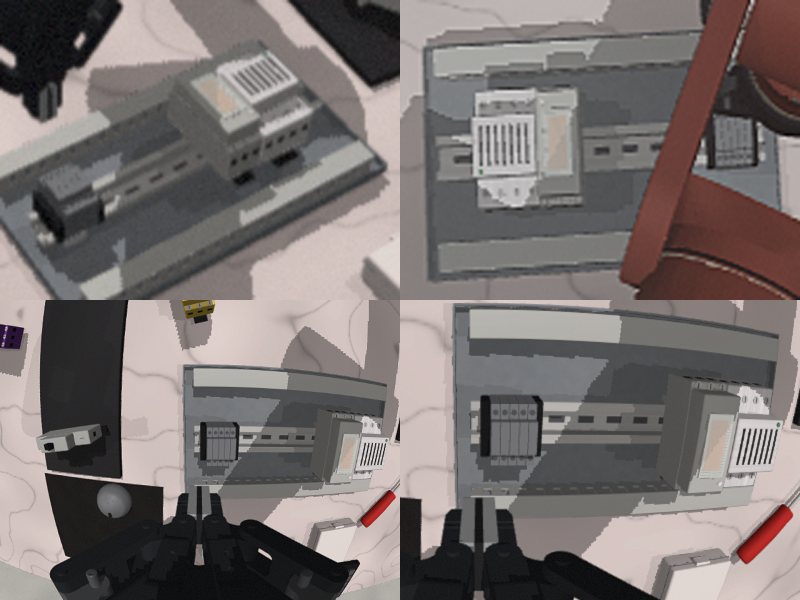

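The pictures show the relay flush on the rail and level with the power supply: it stands side by side against it at about (215,110) in the scene crop and (555,145) in the top crop. Its tab points to the far side, and the gripper is well clear.

```bash
python3 -c "
from station import ctrl; print(ctrl.finish_job())"
```

```text
the job is handed in; nothing more can be done
None
```

The relay is hooked, clicked in flush and standing against the power supply, with the gripper let go and clear; the job was handed in at about 32 s of the 72 s, and no verdict came back.

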